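Gauge the door gap with stepped leaves

TASK

Find the gap between the guard-door frame and its jamb with the stepped gauge leaves: try them one at a time in the middle of the gap, upright, from the thinnest up, never forcing them, and put each one whose step also slips down between the tubes back in its own slot. Leave the first leaf whose tongue goes in but whose step binds on both tube edges standing there, released, as the spacer for tacking, with the other two leaves upright in their slots. Leave the other things on the bench alone.

Things in the scene. Friction and masses are not known exactly. Their poses are not given: they have to be found in the camera images.
- frame: Fixed work: a steel jamb (square tube 40 x 40 mm, 360 long) and beside it a guard-door frame of the same tube (300 x 230 mm). Origin: on the bench under the middle of the jamb's face at the gap. x runs along the gap, z up, y into the jamb, which fills y = 0 to +40 mm. Strap clamps hold both down; they rise to 74 mm, on the jamb 140 mm and more from its middle.
- gap_edge (a point): On the jamb's face at the gap, mid-length, 37 mm above the bench; axes as the frame's. The gap runs from y = 0 to y = -g, where the door frame begins. g is unknown, 6.8 to 13.9 mm, the same all along. Below this height the gap's walls are upright, down to the open bench; above it both tubes' edges have 3 mm x 45 degree corners, up to the tops at 40 mm.
- rack: Fixed wooden block 170 x 60 x 34 mm with three upright slots in a row. Origin: centre of its underside; x along its length, z up. Slot centres: x = -54 mm (thinnest leaf), 0 (middle), +54 mm (thickest), y = 0; floors 12 mm above the bench, 22 mm deep. Each slot is 36 mm long along x and 3 mm wider than its leaf's tongue, the mouth bevelled 2 mm. Leaves' x axes lie along it.
- leaf_a_mid (a point): Centre (42 mm above the foot) of the thinnest stepped gauge leaf: plain steel, upright, 84 mm tall, 32 mm wide (its x), about 178 g. Its lowest 24 mm is a tongue 6 mm thick (along its y); above the step it is 9.5 mm thick, an equal step on both faces. Starts in its slot. Pinch it through the thickness 70 mm above the foot, so that the fingers clear the tubes even if it drops through.
- leaf_b_mid (a point): Centre (42 mm above the foot) of the middle stepped gauge leaf: plain steel, upright, 84 mm tall, 32 mm wide (its x), about 231 g. Its lowest 24 mm is a tongue 8.5 mm thick (along its y); above the step it is 12 mm thick, an equal step on both faces. Starts in its slot. Pinch it through the thickness 70 mm above the foot, so that the fingers clear the tubes even if it drops through.
- leaf_c_mid (a point): Centre (42 mm above the foot) of the thickest stepped gauge leaf: plain steel, upright, 84 mm tall, 32 mm wide (its x), about 283 g. Its lowest 24 mm is a tongue 11 mm thick (along its y); above the step it is 14.5 mm thick, an equal step on both faces. Starts in its slot. Pinch it through the thickness 70 mm above the foot, so that the fingers clear the tubes even if it drops through.
- g_clamp: Bystander: a steel G-clamp lying on the bench, about 215 x 120 mm, 20 mm high; origin under its middle. To be left alone.
- wire_brush: Bystander: a wooden-backed wire brush lying on the bench, 265 mm long along its x, 34 mm high; origin under its middle. To be left alone.
- spray_can: Bystander: a grey spray can standing on the bench, 66 mm across, 190 mm high; origin under its middle. To be left alone.
Not all that is in view belongs to the job. There is more than one size of the rack; the job needs the largest.

How it is judged:
On the way, in this order (a step that is already met when the one before it is completed fails the run):
1. The thinnest leaf is tried first: its tongue enters the gap by 5 mm, the other two not yet taken from the rack (x of leaf_a_mid in the frame of frame between -0.07 and 0.07 m and y of leaf_a_mid in the frame of frame between -0.013 and -0.001 m and z of leaf_a_mid in the frame of frame below 0.074 m and angle between leaf_a_mid's own z axis and vertical below 0.25 rad and distance of each of leaf_b_mid, leaf_c_mid from where it was at the start of the episode below 0.01 m), for 0.1 s.
2. Either the thinnest leaf is released standing on its step, or, with it back in its slot and the thickest not yet taken, the middle leaf's tongue enters the gap by 5 mm (((x of leaf_a_mid in the frame of frame between -0.07 and 0.07 m and y of leaf_a_mid in the frame of frame between -0.013 and -0.001 m and z of leaf_a_mid in the frame of frame between 0.0525 and 0.059 m and angle between leaf_a_mid's own z axis and vertical below 0.25 rad and contact force between the fingers and leaf_a below 0.2 N) or (x of leaf_b_mid in the frame of frame between -0.07 and 0.07 m and y of leaf_b_mid in the frame of frame between -0.013 and -0.001 m and z of leaf_b_mid in the frame of frame below 0.074 m and angle between each of leaf_b_mid, leaf_a_mid's own z axis and vertical below 0.25 rad and x of leaf_a_mid in the frame of rack between -0.062 and -0.046 m and y of leaf_a_mid in the frame of rack between -0.008 and 0.008 m and z of leaf_a_mid in the frame of rack between 0.049 and 0.059 m and distance of leaf_c_mid from where it was at the start of the episode below 0.01 m))), for 0.1 s.
At the end, for the whole second after the job is handed in: One leaf is at rest in the gap within 70 mm of its middle, tilted under 0.25 rad, tongue in and step on the tube edges (its centre 52.5 to 59 mm above the bench; too thin sinks lower, too thick stays higher); the other two stand in their own slots within 8 mm and 0.25 rad (((x of leaf_a_mid in the frame of frame between -0.07 and 0.07 m and y of leaf_a_mid in the frame of frame between -0.013 and -0.001 m and z of leaf_a_mid in the frame of frame between 0.0525 and 0.059 m and angle between each of leaf_a_mid, leaf_b_mid, leaf_c_mid's own z axis and vertical below 0.25 rad and linear speed of leaf_a below 0.02 m/s and x of leaf_b_mid in the frame of rack between -0.008 and 0.008 m and y of leaf_b_mid in the frame of rack between -0.008 and 0.008 m and z of leaf_b_mid in the frame of rack between 0.049 and 0.059 m and x of leaf_c_mid in the frame of rack between 0.046 and 0.062 m and y of leaf_c_mid in the frame of rack between -0.008 and 0.008 m and z of leaf_c_mid in the frame of rack between 0.049 and 0.059 m) or (x of leaf_b_mid in the frame of frame between -0.07 and 0.07 m and y of leaf_b_mid in the frame of frame between -0.013 and -0.001 m and z of leaf_b_mid in the frame of frame between 0.0525 and 0.059 m and angle between each of leaf_b_mid, leaf_a_mid, leaf_c_mid's own z axis and vertical below 0.25 rad and linear speed of leaf_b below 0.02 m/s and x of leaf_a_mid in the frame of rack between -0.062 and -0.046 m and y of leaf_a_mid in the frame of rack between -0.008 and 0.008 m and z of leaf_a_mid in the frame of rack between 0.049 and 0.059 m and x of leaf_c_mid in the frame of rack between 0.046 and 0.062 m and y of leaf_c_mid in the frame of rack between -0.008 and 0.008 m and z of leaf_c_mid in the frame of rack between 0.049 and 0.059 m) or (x of leaf_c_mid in the frame of frame between -0.07 and 0.07 m and y of leaf_c_mid in the frame of frame between -0.013 and -0.001 m and z of leaf_c_mid in the frame of frame between 0.0525 and 0.059 m and angle between each of leaf_c_mid, leaf_a_mid, leaf_b_mid's own z axis and vertical below 0.25 rad and linear speed of leaf_c below 0.02 m/s and x of leaf_a_mid in the frame of rack between -0.062 and -0.046 m and y of leaf_a_mid in the frame of rack between -0.008 and 0.008 m and z of leaf_a_mid in the frame of rack between 0.049 and 0.059 m and x of leaf_b_mid in the frame of rack between -0.008 and 0.008 m and y of leaf_b_mid in the frame of rack between -0.008 and 0.008 m and z of leaf_b_mid in the frame of rack between 0.049 and 0.059 m))); the robot touches nothing.
It fails at once if A leaf is forced against the tubes (over 40 N in contact) (contact force between any of leaf_a, leaf_b, leaf_c and frame above 40 N).
It fails at once if The G-clamp, wire brush or spray can is shifted by more than 30 mm (distance of any of g_clamp, wire_brush, spray_can from where it was at the start of the episode above 0.03 m).
It also fails if it takes over 72 s, if anything falls off the work surface, if the arm or the gripper's body presses on something with over 40 N, if the wrist force passes 120 N, or if a joint passes its speed limit or range.

ROBOT

A 6-joint arm with a two-finger parallel gripper is mounted at the origin on the work surface. World frame = base frame: x ahead of the robot, y to its left, z up, the work surface at z = 0. Lengths are in m, angles in rad, forces in N, time in s.
With the tool pointing down it reaches from about 0.35 to 0.775 m from the base axis. Payload 5.5 kg.
Tool frame: the origin (TCP) lies midway between the tips of the shut fingers; the grasp point (between the pads) lies grasp_offset behind it (grasp_offset is the distance from the TCP to the grasp point, in m); z points along the fingers, y is the line along which they close (so a half turn about z gives the same grasp; the last joint's range is limited). The gripper opens to 85 mm and grips with 20 to 120 N. Pads are 22 mm wide; open, the fingers measure 114 mm over their backs; the gripper's body (76 mm by 85 mm) begins 54 mm behind the grasp point. The pads swing forward as they close: fully open they stand 13 mm farther back than shut.
Start: joints at [1.089, 0.313, 0.046, 1.304, 0, 1.431], TCP at [0.193, 0.542, 0.231] pointing down, gripper open.
Joint ranges: [-2.76, 2.76], [-0.86, 1.69], [-1.03, 1.26], [-2.2, 2.34], [-1.47, 1.5], [-3.14, 3.14]. Speed limits (rad/s): [2.57, 2.57, 3.14, 3.14, 3.14, 3.14].

INTERFACE

Orientations are given as a unit quaternion [w, x, y, z].
In Python, from workcell import * gives the robot as it stands.
- The arm moves only by the tool step_arm, never from a script. Its argument "deltas" is a list of rows, each a list of 7 numbers: the shift along the world's x, y, z in mm, then the turn, a rotation vector about the world's x, y, z in degrees, then the gripper's target within -1 to 1 (fully open at 1, half-way at 0, shut at -1). A call has 1 to 5 rows; each row shifts and turns the commanded pose from where the row before left it; what a row does not reach is not made up. A row lasts 1/10 s, in which the tool goes at most 50 mm and 8.59 degrees, less where a joint would pass 70% of its speed; a pose out of reach is approached as far as the arm can. A call is refused whole if a number of a shift passes 50 or a number of a turn 8.59, either way. A call with a gripper value outside its range is refused whole. The fingers move at their own pace and stop on an object; "newtons" is the grip in N (left out, the last holds). Time passes only in rows, so rows that do not move let the fingers close. It gives the time, the measured TCP pose, the force, the opening and the grip force at its end, in the units of the state.
- get_state(): the state, without advancing time (a new reading comes with each control period).
- read_camera(name): name is "scene" or "top" or "wrist"; returns a dict with "image" (420x560x3 uint8, red, green, blue), "z_map" (420x560 float32, m along the optical axis (not along the pixel's ray), 0 where there is no reading), "K" (3x3 intrinsics, pixels), "world_from_camera" (4x4, takes a point from camera to world coordinates). Camera axes: x right, y down, z forward; pixel columns grow to the right and rows downward; lengths in m; the calibration is good to about 2 mm. A picture is of the moment at which its call begins.
- hand_in(): hands the job in; it is judged then, once.
The state is a dict: "clock": time; "joint_pos": joint angles; "qvel": joint speeds; "tau": joint torques, N m; "tcp_pos": TCP position; "orientation": TCP orientation; "wrist_force": force on the tool from outside, world axes, zero at the start; "ft_torque": the same for the moment, N m; "finger_gap": finger opening in m; "grip_force": force on a finger pad.
Only numpy, scipy, OpenCV 4.12 (cv2) and the standard library are available. Lean on these libraries where they do the work, as an engineer would, in place of code of your own. Each camera call takes 0.05 s, during which the arm holds its last target. There are 200 camera calls.

## Working session

There is one attempt and no reset: what is moved stays moved. The work goes in short steps, Python scripts to look and compute and a tool call to move; the robot and the scene stay as the last step left them, time stands still between calls to the robot, and variables do not carry over. Pictures are saved under pics/ and viewed, at most 10 in all, crops included, and the job is handed in when it is done.

Besides the shell and the picture viewer there is one more tool, called after ">>>" in YAML: its name, and indented under it one key for each argument. step_arm: Moves the arm, as the interface text tells. Its arguments: {"type":"object","properties":{"deltas":{"type":"array","items":{"type":"array","items":{"type":"number"}}},"newtons":{"type":"number"}},"required":["deltas"]}

```bash
mkdir -p pics; ls
python3 - <<'E'
from workcell import *
import cv2,numpy as np,pickle
s=get_state();print(s)
D={}
for n in("scene","top","wrist"):
    d=read_camera(n);D[n]=d
    print(n,d["K"].round(1).tolist(),d["world_from_camera"].round(3).tolist())
    cv2.imwrite(f"pics/{n}0.png",d["image"][:,:,::-1])
pickle.dump(D,open("d0.pkl","wb"))
E
```

```text
pics
{'clock': 0.0, 'joint_pos': array([1.08940353e+00, 3.13974093e-01, 4.49718270e-02, 1.30358745e+00,
       2.45771150e-05, 1.43116665e+00]), 'qvel': array([ 7.54089864e-04,  5.87767668e-04, -2.21520785e-04, -9.63797477e-06,
       -1.19763126e-03, -1.00335459e-03]), 'tau': array([ 6.47234083e-04, -4.80622852e+01,  2.98534441e+01,  1.92880217e-02,
        9.58396276e-05, -2.98773230e-06]), 'tcp_pos': array([0.19249116, 0.54128389, 0.23042091]), 'orientation': array([-2.85682059e-04,  1.70051077e-01,  9.85434842e-01, -8.50058358e-04]), 'wrist_force': array([-0.30135743,  1.18739335, -0.39570579]), 'ft_torque': array([ 0.04049945, -0.00021055, -0.00649434]), 'grip_force': 0.0, 'finger_gap': 0.08520921437215925}
scene [[382.8, 0.0, 282.2], [0.0, 382.8, 208.2], [0.0, 0.0, 1.0]] [[0.451, 0.539, -0.712, 1.078], [0.893, -0.265, 0.365, -0.093], [0.008, -0.8, -0.6, 0.482], [0.0, 0.0, 0.0, 1.0]]
top [[386.7, 0.0, 287.1], [0.0, 386.7, 210.0], [0.0, 0.0, 1.0]] [[0.024, -0.996, 0.082, 0.486], [-1.0, -0.022, 0.018, 0.176], [-0.016, -0.082, -0.996, 0.911], [0.0, 0.0, 0.0, 1.0]]
wrist [[370.9, 0.0, 288.3], [0.0, 370.9, 209.6], [0.0, 0.0, 1.0]] [[0.335, 0.891, 0.305, 0.114], [0.942, -0.316, -0.11, 0.569], [-0.001, 0.324, -0.946, 0.373], [0.0, 0.0, 0.0, 1.0]]
```

View pics/top0.png

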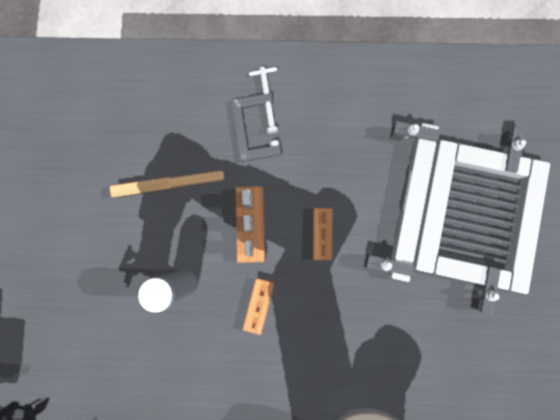

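View pics/scene0.png

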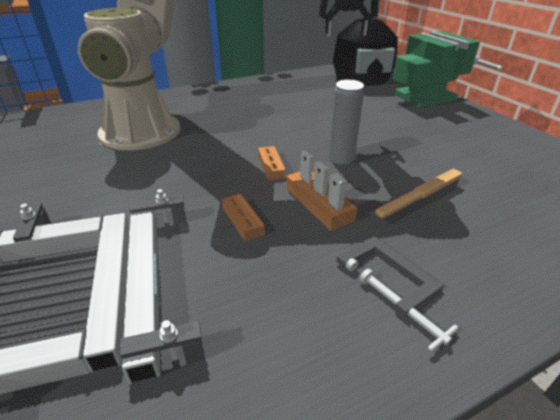

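The top view shows the rack with leaves at about (250,224). The smaller racks are at (322,234) and (258,306). The jamb is at (415,200), with the gap right of it at about x=427. The scene view agrees.

```bash
cat > h.py <<'E'
import cv2,numpy as np,pickle
def ray(d,uv,z):
    uv=np.atleast_2d(np.asarray(uv,float)); K=d["K"];T=d["world_from_camera"]
    r=np.c_[(uv-[K[0,2],K[1,2]])/[K[0,0],K[1,1]],np.ones(len(uv))]@T[:3,:3].T
    return T[:3,3]+r*((z-T[2,3])/r[:,2])[:,None]
def proj(d,P):
    T=d["world_from_camera"];p=(np.atleast_2d(P)-T[:3,3])@T[:3,:3]
    p=p@d["K"].T;return p[:,:2]/p[:,2:]
def look(n,name=None):
    from workcell import read_camera
    d=read_camera(n)
    if name: pickle.dump(d,open(name+".pkl","wb")); cv2.imwrite(f"pics/{name}.png",d["image"][:,:,::-1])
    return d
E
python3 - <<'E'
from h import *
D=pickle.load(open("d0.pkl","rb"));d=D["top"];im=d["image"]
hsv=cv2.cvtColor(im,cv2.COLOR_RGB2HSV)
m=cv2.inRange(hsv,(5,110,60),(22,255,255))
for c in cv2.findContours(m,0,2)[0]:
    if cv2.contourArea(c)<200: continue
    r=cv2.minAreaRect(c);b=cv2.boxPoints(r);P=ray(d,b,.034)
    e=P[1]-P[0],P[2]-P[1];L=max(e,key=np.linalg.norm)
    print(np.round(r[0]),P.mean(0).round(4),[round(np.linalg.norm(x),3) for x in e],np.degrees(np.arctan2(L[1],L[0])).round(1))
g=cv2.cvtColor(im,cv2.COLOR_RGB2GRAY)
for row in(150,180,205,230,260):print(row,g[row,395:465].tolist())
crop=np.hstack([cv2.resize(im[175:275,200:290],None,fx=4,fy=4),cv2.resize(im[130:280,385:470],None,fx=400/150,fy=400/150)[:400]])
cv2.imwrite("pics/crop0.png",crop[:,:,::-1])
z=d["z_map"];print(z[205,395:465].round(3).tolist())
E
```

```text
[258. 306.] [0.3434 0.2507 0.034 ] [np.float64(0.117), np.float64(0.04)] -12.5
[322. 234.] [0.5061 0.1109 0.034 ] [np.float64(0.041), np.float64(0.113)] -179.2
[250. 224.] [0.5252 0.275  0.034 ] [np.float64(0.062), np.float64(0.168)] -177.1
150 [107, 110, 111, 112, 110, 113, 110, 110, 110, 110, 112, 111, 111, 109, 112, 106, 94, 85, 89, 95, 116, 169, 229, 246, 249, 249, 250, 249, 248, 248, 248, 248, 249, 249, 249, 249, 249, 248, 242, 210, 142, 100, 106, 151, 215, 243, 249, 250, 250, 249, 248, 248, 249, 250, 250, 250, 250, 249, 250, 249, 236, 186, 146, 178, 231, 247, 250, 250, 250, 250]
180 [112, 113, 112, 114, 113, 112, 113, 113, 110, 97, 80, 70, 84, 117, 148, 188, 232, 248, 251, 252, 252, 252, 251, 251, 251, 251, 251, 251, 250, 250, 249, 249, 246, 223, 151, 103, 103, 140, 206, 243, 251, 251, 251, 251, 251, 250, 251, 251, 251, 251, 251, 251, 250, 251, 250, 237, 181, 119, 86, 79, 80, 78, 75, 79, 81, 85, 92, 97, 98, 100]
205 [110, 112, 112, 107, 93, 72, 67, 83, 115, 149, 189, 231, 249, 252, 253, 253, 252, 252, 252, 252, 252, 252, 252, 251, 251, 251, 251, 249, 230, 164, 108, 101, 131, 19
[... 1548 characters left out ...]
, 0.8679999709129333, 0.8700000047683716, 0.8700000047683716, 0.8709999918937683, 0.8700000047683716, 0.8690000176429749, 0.8679999709129333, 0.8730000257492065, 0.8679999709129333, 0.8679999709129333, 0.8730000257492065, 0.8679999709129333, 0.8679999709129333, 0.8659999966621399, 0.8669999837875366, 0.8679999709129333, 0.8690000176429749, 0.9070000052452087, 0.9079999923706055, 0.9070000052452087, 0.9079999923706055, 0.9070000052452087, 0.9089999794960022, 0.9079999923706055, 0.9079999923706055, 0.9079999923706055, 0.9100000262260437, 0.906000018119812, 0.9100000262260437, 0.9070000052452087, 0.9100000262260437, 0.8960000276565552, 0.8949999809265137, 0.8949999809265137, 0.8939999938011169]
```

>>> step_arm:
  deltas:
    - [20, -45, 10, 0, 0, 8, 1]
    - [45, -40, 10, 0, 0, 8, 1]
    - [45, -40, 0, 0, 0, 6.5, 1]
    - [45, -35, 0, 0, 0, 0, 1]
    - [45, -35, 0, 0, 0, 0, 1]

```text
clock: 0.65
tcp_pos: [0.365, 0.37, 0.2491]
orientation: [0.0, -0.022, 1.0, 0.0]
wrist_force: [0.3, 0.9, -0.4]
finger_gap: 0.0852
grip_force: 0.0
```

>>> step_arm:
  deltas:
    - [45, -35, 0, 0, 0, 0, 1]
    - [45, -36, 0, 0, 0, 0, 1]
    - [22, 0, 0, 0, 0, 0, 1]
    - [0, 0, 0, 0, 0, 0, 1]
    - [0, 0, 0, 0, 0, 0, 1]

```text
clock: 1.15
tcp_pos: [0.4643, 0.3091, 0.2484]
orientation: [-0.001, -0.021, 1.0, -0.0]
wrist_force: [1.5, 0.2, 0.2]
finger_gap: 0.0857
grip_force: 0.0
```

Run:
```python
from h import *
d=look("wrist","w1");print(d["world_from_camera"].round(3).tolist())
```

```text
[[-0.043, 0.945, 0.323, 0.381], [0.999, 0.04, 0.014, 0.305], [0.0, 0.323, -0.946, 0.391], [0.0, 0.0, 0.0, 1.0]]
```

View pics/w1.png

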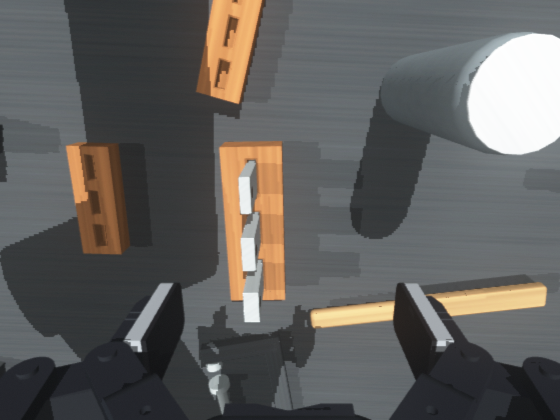

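The wrist view shows the rack at (253,220). The bright leaf tops are near (247,195), (250,250) and (252,305).

```bash
cat > leaf.py <<'E'
from h import *
def tops(d,box,thr=215,z=.096,show=True):
    g=cv2.cvtColor(d["image"],cv2.COLOR_RGB2GRAY);s=cv2.cvtColor(d["image"],cv2.COLOR_RGB2HSV)[...,1]
    m=((g>thr)&(s<40)).astype(np.uint8);k=np.zeros_like(m);x0,y0,x1,y1=box;k[y0:y1,x0:x1]=1;m*=k
    out=[]
    for c in cv2.findContours(m,0,1)[0]:
        if cv2.contourArea(c)<60: continue
        r=cv2.minAreaRect(c);P=ray(d,cv2.boxPoints(r),z)
        e=P[1]-P[0],P[2]-P[1];L=max(e,key=np.linalg.norm)
        print(np.round(r[0],1),P.mean(0).round(4),[round(np.linalg.norm(x),4) for x in e],(np.degrees(np.arctan2(L[1],L[0]))%180).round(1))
        out.append((r[0],P.mean(0)))
    return out
def tri(d1,p1,d2,p2):
    a=d1["world_from_camera"][:3,3];b=d2["world_from_camera"][:3,3]
    u=ray(d1,p1,0)[0]-a;v=ray(d2,p2,0)[0]-b
    t=np.linalg.lstsq(np.c_[u,-v],b-a,rcond=None)[0]
    return ((a+u*t[0])+(b+v*t[1]))/2
E
python3 - <<'E'
from leaf import *
d=pickle.load(open("w1.pkl","rb"));t=pickle.load(open("d0.pkl","rb"))["top"]
g=cv2.cvtColor(d["image"],cv2.COLOR_RGB2GRAY)
for r in(195,250,305):print(g[r,230:280].tolist())
g2=cv2.cvtColor(t["image"],cv2.COLOR_RGB2GRAY)
for r in(197,222,247):print(g2[r,235:262].tolist())
for th in(170,200,220):print(th);a=tops(d,(225,150,290,330),th)
print('top')
for th in(130,150,170):print(th);b=tops(t,(238,185,262,262),th)
E
```

```text
[180, 181, 184, 184, 182, 179, 179, 178, 179, 201, 236, 239, 239, 238, 239, 238, 238, 238, 238, 232, 186, 96, 70, 100, 105, 107, 116, 139, 147, 158, 167, 179, 178, 172, 170, 169, 170, 173, 174, 177, 179, 178, 178, 177, 176, 174, 173, 174, 177, 180]
[173, 175, 176, 173, 175, 180, 187, 187, 184, 181, 183, 201, 236, 239, 239, 240, 241, 240, 240, 239, 238, 237, 236, 232, 200, 97, 63, 88, 106, 131, 170, 174, 173, 168, 165, 168, 173, 171, 170, 171, 168, 166, 166, 171, 175, 180, 180, 177, 176, 178]
[111, 111, 110, 110, 111, 110, 111, 111, 111, 110, 111, 111, 122, 176, 237, 240, 240, 241, 242, 241, 241, 240, 240, 239, 240, 240, 240, 236, 206, 101, 74, 102, 108, 109, 109, 109, 109, 109, 109, 109, 109, 110, 110, 109, 109, 109, 109, 109, 108, 109]
[73, 84, 92, 94, 93, 94, 107, 140, 163, 167, 169, 168, 170, 163, 140, 124, 125, 117, 109, 116, 120, 121, 123, 120, 116, 115, 110]
[64, 76, 88, 92, 92, 92, 90, 96, 121, 146, 163, 169, 171, 166, 149, 130, 125, 115, 110, 112, 118, 120, 120, 120, 118, 117, 116]
[116, 132, 160, 181, 181, 181, 180, 181, 177, 170, 164, 166, 169, 167, 150, 129, 128, 124, 124,
[... 355 characters left out ...]
), np.float64(0.0307)] 3.4
[247.8 254. ] [0.5248 0.2757 0.096 ] [np.float64(0.011), np.float64(0.0314)] 3.8
[244.4 195. ] [0.471  0.2725 0.096 ] [np.float64(0.0088), np.float64(0.0314)] 3.4
220
[250.7 307. ] [0.5785 0.2788 0.096 ] [np.float64(0.013), np.float64(0.0309)] 4.0
[247.6 253.9] [0.5248 0.2755 0.096 ] [np.float64(0.0107), np.float64(0.0313)] 3.3
[244.3 195. ] [0.471  0.2724 0.096 ] [np.float64(0.0082), np.float64(0.0314)] 3.6
top
130
[247.1 222.4] [0.5252 0.274  0.096 ] [np.float64(0.0153), np.float64(0.0323)] 6.6
[246.5 197. ] [0.5792 0.2769 0.096 ] [np.float64(0.0192), np.float64(0.0299)] 1.8
150
[246.  196.5] [0.5802 0.278  0.096 ] [np.float64(0.0128), np.float64(0.0278)] 1.8
170
```

>>> step_arm:
  deltas:
    - [25, -30, 0, 0, 0, 0, 1]
    - [25, -30, 0, 0, 0, -3, 1]
    - [10, -40, 0, 0, 0, -5, 1]
    - [10, -40, 0, 0, 0, -5, 1]
    - [5, -40, 0, 0, 0, 0, 1]

```text
clock: 1.7
tcp_pos: [0.5389, 0.1294, 0.2491]
orientation: [-0.0, 0.091, 0.996, 0.0]
wrist_force: [-0.0, -0.1, 1.0]
finger_gap: 0.0852
grip_force: 0.0
```

>>> step_arm:
  deltas:
    - [5, -40, 0, 0, 0, 0, 1]
    - [5, -40, 0, 0, 0, 0, 1]
    - [5, -40, 0, 0, 0, 0, 1]
    - [0, -40, 0, 0, 0, 0, 1]
    - [0, -40, 0, 0, 0, 0, 1]

```text
clock: 2.2
tcp_pos: [0.5538, -0.0703, 0.2493]
orientation: [-0.0, 0.09, 0.996, 0.0]
wrist_force: [0.8, -0.2, 0.1]
finger_gap: 0.0853
grip_force: 0.0
```

>>> step_arm:
  deltas:
    - [0, -40, 0, 0, 0, 0, 1]
    - [0, -10, 0, 0, 0, 0, 1]
    - [0, 0, 0, 0, 0, 0, 1]

```text
clock: 2.5
tcp_pos: [0.554, -0.1206, 0.249]
orientation: [-0.0, 0.092, 0.996, 0.0]
wrist_force: [-0.2, 0.5, -0.3]
finger_gap: 0.0854
grip_force: 0.0
```

Run:
```python
from h import *
d=look("wrist","w2");print(d["world_from_camera"].round(3).tolist())
```

```text
[[0.183, 0.93, 0.319, 0.472], [0.983, -0.174, -0.059, -0.106], [0.001, 0.324, -0.946, 0.391], [0.0, 0.0, 0.0, 1.0]]
```

View pics/w2.png

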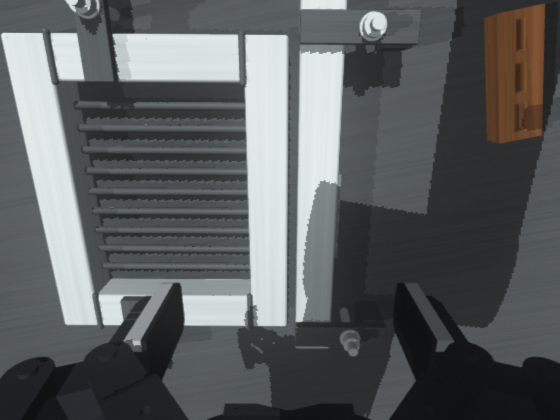

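The wrist view shows the gap as a dark band at columns 288–300, rows 40–325. The strap clamps cross the jamb near rows 28 and 338.

Run:
```python
from leaf import *
d=pickle.load(open("w2.pkl","rb"));t=pickle.load(open("d0.pkl","rb"))["top"]
g=cv2.cvtColor(d["image"],cv2.COLOR_RGB2GRAY)
for r in(70,120,170,220,280):print(r,g[r,276:312].tolist())
def edges(g,row,lo,hi):
    p=g[row,lo:hi].astype(float);i=np.argmin(p)
    L=max(j for j in range(i) if p[j]>=180 or j==0); R=min(j for j in range(i,len(p)) if p[j]>=(180) or j==len(p)-1)
    l=L+(p[L]-180)/(p[L]-p[L+1]);r=R-(p[R]-180)/(p[R]-p[R-1]+1e-9)
    return lo+l,lo+r
for r in(60,90,120,150,170):
    l,rr=edges(g,r,276,316);a,b=ray(d,[[l,r],[rr,r]],.040);print(r,round(l,1),round(rr,1),a[:2].round(4),b[:2].round(4))
gt=cv2.cvtColor(t["image"],cv2.COLOR_RGB2GRAY)
for r,lo,hi in((150,425,445),(180,420,440),(205,417,437),(230,412,432),(260,408,426)):
    l,rr=edges(gt,r,lo,hi);a,b=ray(t,[[l,r],[rr,r]],.040);print(r,round(l,1),round(rr,1),a[:2].round(4),b[:2].round(4))
# jamb ends in top view along jamb axis
for c in range(0,1):
    pass
cv2.imwrite("pics/crop1.png",np.hstack([cv2.resize(t["image"][110:300,370:460],(360,580),interpolation=2),cv2.resize(d["image"][100:245,260:350],(360,580),interpolation=2)])[:,:,::-1])
```

```text
70 [228, 228, 229, 229, 230, 230, 230, 230, 229, 226, 200, 166, 115, 79, 92, 94, 94, 94, 95, 93, 94, 94, 104, 151, 206, 224, 230, 231, 231, 231, 230, 229, 230, 231, 230, 230]
120 [230, 229, 231, 231, 232, 232, 232, 231, 231, 225, 199, 161, 101, 94, 95, 98, 98, 98, 99, 97, 97, 99, 132, 197, 221, 229, 231, 231, 230, 229, 229, 230, 230, 230, 229, 230]
170 [227, 228, 229, 231, 231, 232, 231, 230, 229, 221, 189, 149, 90, 94, 97, 96, 96, 96, 96, 96, 97, 122, 185, 219, 226, 229, 230, 230, 228, 228, 228, 228, 228, 229, 230, 231]
220 [226, 226, 226, 228, 230, 230, 228, 228, 225, 209, 174, 120, 77, 87, 93, 92, 92, 92, 92, 91, 106, 164, 213, 220, 224, 225, 226, 224, 225, 225, 225, 222, 200, 141, 130, 133]
280 [222, 222, 224, 224, 225, 225, 223, 221, 218, 195, 156, 83, 71, 87, 88, 90, 89, 89, 88, 102, 156, 208, 213, 215, 217, 214, 192, 133, 122, 123, 122, 122, 121, 122, 123, 122]
60 286.6 299.7 [ 0.4537 -0.1036] [ 0.4558 -0.0923]
90 286.6 299.2 [ 0.4784 -0.1083] [ 0.4805 -0.0971]
120 286.5 298.7 [ 0.5044 -0.1132] [ 0.5064 -0.1021]
150 286.4 298.3 [ 0.5316 -0.1185] [ 0.5337 -0.1074]
170 286.2 297.9 [ 0.5506 -0.1222] [ 0.5527 -0.1111]
150 434.4 438.5 [ 0.7025 -0.141 ] [ 0.7026 -0.1501]
180 428.6 432.6 [ 0.6332 -0.1273] [ 0.6334 -0.1364]
205 423.8 427.7 [ 0.5762 -0.1162] [ 0.5764 -0.1251]
230 419.0 422.9 [ 0.5197 -0.1052] [ 0.5199 -0.1139]
260 413.3 417.3 [ 0.4527 -0.0923] [ 0.4529 -0.1012]
```

View pics/crop1.png

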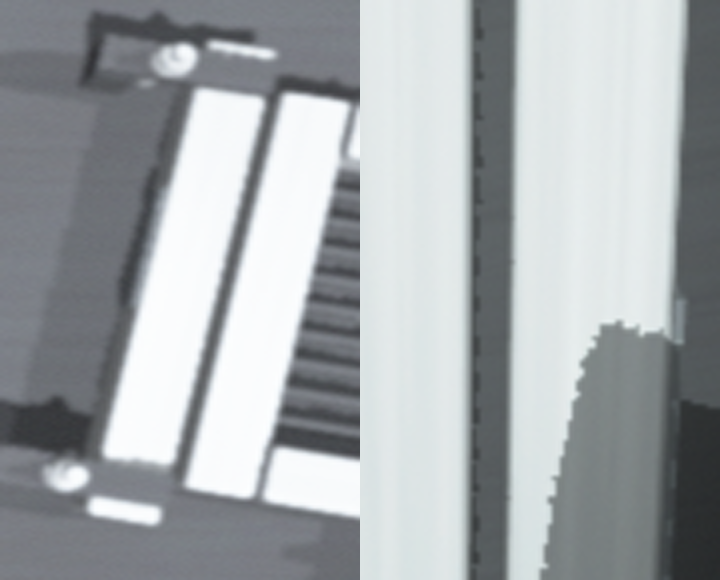

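The crop shows the jamb edge bright to the gap on both sides. The straps put the jamb's middle near top-view pixel (415,200).

>>> step_arm:
  deltas:
    - [0, 40, 0, 0, 0, 0, 1]
    - [0, 40, 0, 0, 0, 0, 1]
    - [-10, 40, 0, 0, 0, 5, 1]
    - [-20, 40, 0, 0, 0, 5, 1]
    - [-20, 40, -10, 0, 0, 4, 1]

```text
clock: 3.05
tcp_pos: [0.5036, 0.0833, 0.2401]
orientation: [0.001, -0.034, 0.999, 0.0]
wrist_force: [0.5, 0.1, -0.0]
finger_gap: 0.0854
grip_force: 0.0
```

>>> step_arm:
  deltas:
    - [-20, 40, -10, 0, 0, 0, 1]
    - [-20, 40, -10, 0, 0, 0, 1]
    - [-20, 40, -10, 0, 0, 0, 1]
    - [-4, 30, -10, 0, 0, 0, 1]
    - [0, 0, 0, 0, 0, 0, 1]

```text
clock: 3.55
tcp_pos: [0.4369, 0.234, 0.1981]
orientation: [-0.001, -0.035, 0.999, 0.0]
wrist_force: [-0.5, -1.3, 0.3]
finger_gap: 0.0853
grip_force: 0.0
```

Run:
```python
import workcell
from leaf import *
print([ (k,getattr(workcell,k)) for k in dir(workcell) if 'grasp' in k.lower() or 'off' in k.lower()], [k for k in dir(workcell) if k[0]!='_'])
w1=pickle.load(open("w1.pkl","rb"))
d=look("wrist","w3");s=workcell.get_state();print(s["tcp_pos"],s["orientation"])
a=tops(w1,(225,150,290,330),205)
uv=proj(d,[p for _,p in a]).round();print(uv)
x0,y0=(uv.min(0)-40).astype(int);x1,y1=(uv.max(0)+40).astype(int)
b=tops(d,(max(x0,0),max(y0,0),x1,y1),205)
for i in a:
    for j in b:
        if np.linalg.norm(i[1]-j[1])<.02:print(tri(w1,i[0],d,j[0]).round(4))
```

```text
[('grasp_offset', 0.0187)] ['MotionError', 'get_state', 'grasp_offset', 'hand_in', 'read_camera']
[0.43789467 0.23242988 0.19866372] [-6.73775483e-04 -3.39032257e-02  9.99424893e-01 -1.57884133e-06]
[250.9 307. ] [0.5786 0.2789 0.096 ] [np.float64(0.0137), np.float64(0.0307)] 3.3
[247.5 254. ] [0.5248 0.2754 0.096 ] [np.float64(0.0112), np.float64(0.0309)] 0.7
[244.4 194.9] [0.471  0.2724 0.096 ] [np.float64(0.0087), np.float64(0.0315)] 4.0
[[331. 375.]
 [334. 320.]
 [338. 257.]]
[336.  316.5] [0.522  0.2764 0.096 ] [np.float64(0.0091), np.float64(0.0263)] 6.7
[338.2 256. ] [0.4707 0.2723 0.096 ] [np.float64(0.031), np.float64(0.0089)] 3.4
[0.5237 0.276  0.0952]
[0.4709 0.2724 0.0953]
```

>>> step_arm:
  deltas:
    - [33, 40, -20, 0, 0, 0, 1]
    - [0, 0, -40, 0, 0, 0, 1]
    - [0, 0, -40, 0, 0, 0, 1]
    - [0, 0, -35, 0, 0, 0, 1]
    - [0, 0, 0, 0, 0, 0, 1]
  newtons: 40

```text
clock: 4.1
tcp_pos: [0.4661, 0.264, 0.0619]
orientation: [-0.004, -0.031, 1.0, -0.002]
wrist_force: [-0.8, 0.0, -0.1]
finger_gap: 0.0856
grip_force: 0.0
```

>>> step_arm:
  deltas:
    - [5, 8, 1, 0, 0, 0, 1]
    - [0, 0, 0, 0, 0, 0, 1]

```text
clock: 4.3
tcp_pos: [0.4779, 0.2751, 0.0699]
orientation: [0.003, -0.031, 1.0, 0.001]
wrist_force: [0.5, -0.6, 0.2]
finger_gap: 0.0853
grip_force: 0.0
```

```bash
python3 -c "
from workcell import *
s=get_state();print(s['tcp_pos'],s['orientation'])"
```

```text
[0.47794404 0.27507923 0.06985569] [ 0.00254194 -0.03060182  0.99952783  0.00109128]
```

>>> step_arm:
  deltas:
    - [0, 0, 0, 0, 0, 0, 1]
    - [0, 0, 0, 0, 0, 0, 1]
    - [0, 0, 0, 0, 0, 0, 1]

```text
clock: 4.6
tcp_pos: [0.4756, 0.2737, 0.0681]
orientation: [0.001, -0.03, 1.0, 0.0]
wrist_force: [-0.5, 0.5, 0.2]
finger_gap: 0.0852
grip_force: 0.0
```

>>> step_arm:
  deltas:
    - [-5, -1, -5, 0, 0, 0, 1]
    - [0, 0, 0, 0, 0, 0, 1]
    - [0, 0, 0, 0, 0, 0, 1]
    - [0, 0, 0, 0, 0, 0, 1]

```text
clock: 5.0
tcp_pos: [0.47, 0.2725, 0.062]
orientation: [-0.0, -0.03, 1.0, 0.0]
wrist_force: [0.2, 0.1, 0.2]
finger_gap: 0.0852
grip_force: 0.0
```

>>> step_arm:
  deltas:
    - [0, 0, 0, 0, 0, 0, -1]
    - [0, 0, 0, 0, 0, 0, -1]
    - [0, 0, 0, 0, 0, 0, -1]
    - [0, 0, 0, 0, 0, 0, -1]
    - [0, 0, 0, 0, 0, 0, -1]

```text
clock: 5.5
tcp_pos: [0.4702, 0.2725, 0.0621]
orientation: [0.0, -0.03, 1.0, 0.0]
wrist_force: [-0.2, -0.7, 0.5]
finger_gap: 0.0126
grip_force: 0.0
```

>>> step_arm:
  deltas:
    - [0, 0, 0, 0, 0, 0, -1]
    - [0, 0, 0, 0, 0, 0, -1]
    - [0, 0, 0, 0, 0, 0, -1]
    - [0, 0, 0, 0, 0, 0, -1]

```text
clock: 5.9
tcp_pos: [0.4703, 0.2726, 0.0621]
orientation: [0.0, -0.03, 1.0, 0.0]
wrist_force: [0.4, 0.2, 0.4]
finger_gap: 0.0087
grip_force: 40.4
```

>>> step_arm:
  deltas:
    - [0, 0, 15, 0, 0, 0, -1]
    - [0, 0, 30, 0, 0, 0, -1]
    - [0, 0, 30, 0, 0, 0, -1]
    - [5, -10, 5, 0, 0, 0, -1]
    - [12, -30, 0, 0, 0, -2.5, -1]

```text
clock: 6.4
tcp_pos: [0.4876, 0.2336, 0.1429]
orientation: [0.001, -0.01, 1.0, 0.001]
wrist_force: [-0.1, 0.4, -2.6]
finger_gap: 0.0091
grip_force: 40.1
```

>>> step_arm:
  deltas:
    - [12, -40, 0, 0, 0, -4, -1]
    - [12, -40, 0, 0, 0, -4, -1]
    - [12, -40, 0, 0, 0, -4, -1]
    - [12, -40, 0, 0, 0, 0, -1]
    - [12, -40, 0, 0, 0, 0, -1]

```text
clock: 6.9
tcp_pos: [0.5466, 0.0302, 0.1406]
orientation: [-0.001, 0.096, 0.995, -0.0]
wrist_force: [0.9, -0.2, -1.5]
finger_gap: 0.0087
grip_force: 40.1
```

>>> step_arm:
  deltas:
    - [12, -40, 0, 0, 0, 0, -1]
    - [12, -40, 0, 0, 0, 0, -1]
    - [12, -40, 0, 0, 0, 0, -1]
    - [4, -30, 0, 0, 0, 0, -1]
    - [0, -6, 0, 0, 0, 0, -1]

```text
clock: 7.4
tcp_pos: [0.587, -0.1277, 0.1402]
orientation: [-0.001, 0.098, 0.995, -0.0]
wrist_force: [-0.8, 0.6, -2.2]
finger_gap: 0.0089
grip_force: 40.1
```

>>> step_arm:
  deltas:
    - [0, 0, 0, 0, 0, 0, -1]
    - [0, 0, 0, 0, 0, 0, -1]
    - [0, 0, 0, 0, 0, 0, -1]
    - [0, 0, 0, 0, 0, 0, -1]

```text
clock: 7.8
tcp_pos: [0.587, -0.1222, 0.1421]
orientation: [-0.0, 0.095, 0.995, 0.0]
wrist_force: [1.4, -0.7, -2.2]
finger_gap: 0.0087
grip_force: 40.1
```

Run:
```python
from h import *
from workcell import *
d=look("wrist","w4");t=look("top","t4")
s=get_state();print(s['tcp_pos'],s['orientation'],s['wrist_force'])
cv2.imwrite("pics/v4.png",np.hstack([cv2.resize(t["image"][110:300,370:460],(284,600),interpolation=2),cv2.resize(d["image"][:,200:380],(257,600),interpolation=2)])[:,:,::-1])
```

```text
[ 0.58715394 -0.12246715  0.14221261] [8.78419936e-05 9.52009848e-02 9.95458066e-01 6.36731047e-05] [ 0.18802809  0.91644677 -1.62536622]
```

View pics/v4.png

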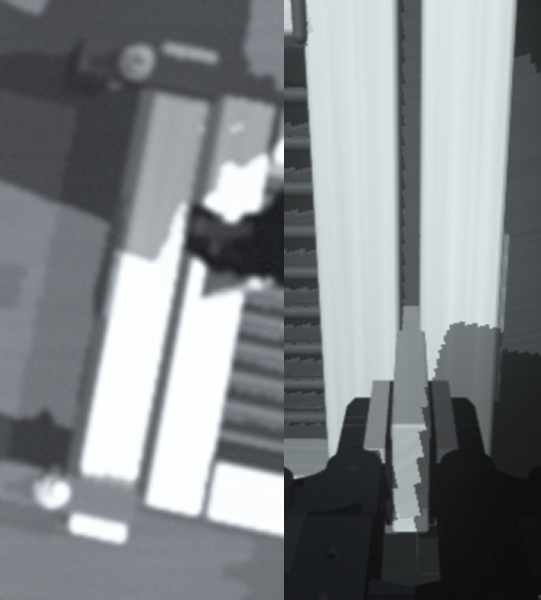

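The right panel shows the tongue hanging over the gap, with its foot at about column 410, row 305. The gap lies above it in line.

```bash
cat > gap.py <<'E'
from leaf import *
def gapfit(d,rows,lo,hi,thr=160,z=.0385):
    g=cv2.cvtColor(d["image"],cv2.COLOR_RGB2GRAY);A=[];B=[]
    for row in rows:
        p=g[row,lo:hi].astype(float);i=np.argmin(p)
        L=max(j for j in range(i) if p[j]>=thr); R=min(j for j in range(i,len(p)) if p[j]>=thr)
        l=L+(p[L]-thr)/(p[L]-p[L+1]);r=R-(p[R]-thr)/(p[R]-p[R-1])
        A.append(ray(d,[lo+l,row],z)[0]);B.append(ray(d,[lo+r,row],z)[0])
    a=np.polyfit(*np.array(A)[:,:2].T,1);b=np.polyfit(*np.array(B)[:,:2].T,1)
    return a,b
E
python3 - <<'E'
from gap import *
for n,rows in(("w2",range(60,230,10)),("w4",range(30,200,10))):
    d=pickle.load(open(n+".pkl","rb"))
    for thr in(140,160,190):
        a,b=gapfit(d,rows,270,312,thr);m=(a+b)/2
        print(n,thr,a.round(4),b.round(4),"ang",np.degrees(np.arctan(m[0])).round(2),"y@.587",np.polyval(m,.587).round(4),"w",((b-a)[1]+(b-a)[0]*.55)*np.cos(.19))
g=cv2.cvtColor(d["image"],cv2.COLOR_RGB2GRAY)
for r in(216,222,230,240,260,280):print(r,g[r,268:308].tolist())
E
```

```text
w2 140 [-0.1927 -0.0153] [-0.1938 -0.0046] ang -10.94 y@.587 -0.1234 w 0.009893437460085992
w2 160 [-0.1935 -0.0152] [-0.1936 -0.0044] ang -10.95 y@.587 -0.1234 w 0.010615991466175565
w2 190 [-0.1935 -0.016 ] [-0.1932 -0.0041] ang -10.94 y@.587 -0.1235 w 0.011864689383316411
w4 140 [-0.1929 -0.0155] [-0.1946 -0.0039] ang -10.97 y@.587 -0.1234 w 0.010407932229425983
w4 160 [-0.1931 -0.0158] [-0.1944 -0.0038] ang -10.96 y@.587 -0.1235 w 0.011155637616798423
w4 190 [-0.1944 -0.016 ] [-0.1944 -0.0032] ang -11.0 y@.587 -0.1237 w 0.012564993770428782
216 [214, 215, 218, 218, 218, 218, 217, 216, 215, 206, 183, 158, 127, 85, 78, 107, 138, 142, 142, 141, 141, 142, 141, 142, 141, 137, 132, 167, 197, 208, 210, 212, 214, 215, 215, 214, 214, 214, 214, 213]
222 [214, 215, 218, 218, 218, 217, 216, 215, 215, 207, 183, 160, 129, 85, 89, 126, 139, 140, 141, 141, 140, 141, 140, 141, 140, 141, 146, 170, 198, 208, 211, 212, 212, 213, 213, 212, 212, 213, 213, 213]
230 [213, 214, 216, 218, 218, 216, 215, 215, 214, 207, 184, 161, 131, 90, 97, 136, 139, 140, 139, 139, 140, 139, 139, 139, 141, 140, 145, 166, 195, 204, 207, 209, 212, 212, 213, 212, 212, 212, 212, 212]
240 [212, 214, 215, 216, 216, 215, 214, 214, 213, 203, 165, 145, 142, 142, 141, 141, 141, 141, 141, 140, 139, 138, 138, 139, 139, 140, 140, 139, 138, 135, 135, 165, 206, 211, 210, 210, 211, 211, 212, 212]
260 [210, 210, 213, 213, 215, 213, 211, 210, 199, 157, 141, 140, 140, 141, 140, 140, 139, 140, 139, 138, 138, 137, 137, 138, 137, 136, 137, 138, 137, 136, 133, 129, 158, 203, 207, 208, 203, 181, 121, 110]
280 [133, 134, 134, 132, 118, 68, 49, 60, 98, 126, 137, 138, 138, 138, 138, 138, 138, 138, 138, 137, 135, 136, 135, 136, 136, 135, 135, 135, 135, 135, 136, 129, 108, 66, 39, 40, 54, 67, 70, 69]
```

Run:
```python
from gap import *
d=pickle.load(open("w4.pkl","rb"))
print(ray(d,[[282.6,222],[294.3,222],[288.45,222]],.092).round(4))
# step bottom row240: edges
print(ray(d,[[277.6,240],[298.8,240],[288.2,240]],.116).round(4))
a,b=gapfit(d,range(30,200,10),270,312,160)
for z in (.092,.116):
  P=ray(d,[288.45 if z<.1 else 288.2,222 if z<.1 else 240],z)[0];print(P[1]-np.polyval((a+b)/2,P[0]))
```

```text
[[ 0.5767 -0.1238  0.092 ]
 [ 0.5779 -0.1175  0.092 ]
 [ 0.5773 -0.1206  0.092 ]]
[[ 0.5766 -0.126   0.116 ]
 [ 0.5786 -0.1157  0.116 ]
 [ 0.5776 -0.1209  0.116 ]]
0.0010042692537561432
0.0008520569688302837
```

>>> step_arm:
  deltas:
    - [0, -1, -10, 0, 0, 0, -1]
    - [0, 0, -15, 0, 0, 0, -1]
    - [0, 0, -15, 0, 0, 0, -1]
    - [0, 0, 0, 0, 0, 0, -1]
    - [0, 0, 0, 0, 0, 0, -1]

```text
clock: 8.4
tcp_pos: [0.5867, -0.1243, 0.1015]
orientation: [-0.001, 0.096, 0.995, 0.0]
wrist_force: [0.3, -0.3, -2.3]
finger_gap: 0.0093
grip_force: 40.0
```

>>> step_arm:
  deltas:
    - [0, 0, -4, 0, 0, 0, -1]
    - [0, 0, -4, 0, 0, 0, -1]
    - [0, 0, -4, 0, 0, 0, -1]
    - [0, 0, 0, 0, 0, 0, -1]
    - [0, 0, 0, 0, 0, 0, -1]

```text
clock: 8.9
tcp_pos: [0.5871, -0.1245, 0.09]
orientation: [-0.0, 0.096, 0.995, 0.0]
wrist_force: [0.3, -0.1, -2.3]
finger_gap: 0.0091
grip_force: 40.0
```

>>> step_arm:
  deltas:
    - [0, 1, 0, 0, 0, 0, -1]
    - [0, 0, -4, 0, 0, 0, -1]
    - [0, 0, -3, 0, 0, 0, -1]
    - [0, 0, 0, 0, 0, 0, -1]
    - [0, 0, 0, 0, 0, 0, -1]

```text
clock: 9.4
tcp_pos: [0.587, -0.1234, 0.0828]
orientation: [-0.0, 0.096, 0.995, 0.0]
wrist_force: [0.4, -0.1, -1.6]
finger_gap: 0.009
grip_force: 40.1
```

>>> step_arm:
  deltas:
    - [0, 0, -4, 0, 0, 0, -1]
    - [0, 0, -4, 0, 0, 0, -1]
    - [0, 0, -3, 0, 0, 0, -1]
    - [0, 0, 0, 0, 0, 0, -1]
    - [0, 0, 0, 0, 0, 0, -1]

```text
clock: 9.9
tcp_pos: [0.587, -0.1235, 0.0719]
orientation: [-0.0, 0.096, 0.995, 0.0]
wrist_force: [-0.3, 0.2, -1.7]
finger_gap: 0.0089
grip_force: 40.1
```

Foot is now at about 22 mm, so the step may contact from here on. Small steps.

>>> step_arm:
  deltas:
    - [0, 0, -2, 0, 0, 0, -1]
    - [0, 0, -2, 0, 0, 0, -1]
    - [0, 0, -1, 0, 0, 0, -1]
    - [0, 0, 0, 0, 0, 0, -1]

```text
clock: 10.3
tcp_pos: [0.587, -0.1234, 0.0668]
orientation: [-0.0, 0.096, 0.995, 0.0]
wrist_force: [0.7, -0.7, -1.8]
finger_gap: 0.0091
grip_force: 40.1
```

>>> step_arm:
  deltas:
    - [0, 0, -1, 0, 0, 0, -1]
    - [0, 0, -1, 0, 0, 0, -1]
    - [0, 0, 0, 0, 0, 0, -1]

```text
clock: 10.6
tcp_pos: [0.5871, -0.1235, 0.0649]
orientation: [-0.0, 0.096, 0.995, 0.0]
wrist_force: [-0.2, 0.4, -2.2]
finger_gap: 0.0092
grip_force: 40.1
```

>>> step_arm:
  deltas:
    - [0, 0, -1, 0, 0, 0, -1]
    - [0, 0, -1, 0, 0, 0, -1]
    - [0, 0, 0, 0, 0, 0, -1]

```text
clock: 10.9
tcp_pos: [0.5874, -0.1233, 0.0632]
orientation: [0.0, 0.096, 0.995, 0.0]
wrist_force: [1.2, 1.1, -0.7]
finger_gap: 0.0088
grip_force: 40.3
```

>>> step_arm:
  deltas:
    - [0, 0, -1, 0, 0, 0, -1]
    - [0, 0, 0, 0, 0, 0, -1]

```text
clock: 11.1
tcp_pos: [0.5876, -0.1231, 0.0624]
orientation: [0.001, 0.096, 0.995, 0.0]
wrist_force: [0.9, 2.2, 1.1]
finger_gap: 0.0087
grip_force: 40.5
```

>>> step_arm:
  deltas:
    - [0, 0.6, 0, 0, 0, 0, -1]
    - [0, 0, 0, 0, 0, 0, -1]

```text
clock: 11.3
tcp_pos: [0.5876, -0.123, 0.0623]
orientation: [0.0, 0.096, 0.995, -0.0]
wrist_force: [0.8, 0.8, 1.2]
finger_gap: 0.0089
grip_force: 40.5
```

>>> step_arm:
  deltas:
    - [0, 0, -1, 0, 0, 0, -1]
    - [0, 0, 0, 0, 0, 0, -1]

```text
clock: 11.5
tcp_pos: [0.5875, -0.123, 0.0613]
orientation: [0.0, 0.096, 0.995, 0.0]
wrist_force: [1.0, 2.2, 2.7]
finger_gap: 0.0089
grip_force: 40.7
```

>>> step_arm:
  deltas:
    - [0.1, 0.7, 0, 0, 0, 0, -1]
    - [0, 0, 0, 0, 0, 0, -1]
    - [0, 0, 0, 0, 0, 0, -1]

```text
clock: 11.8
tcp_pos: [0.5876, -0.1229, 0.0613]
orientation: [0.0, 0.096, 0.995, -0.001]
wrist_force: [1.0, -1.8, 2.1]
finger_gap: 0.0087
grip_force: 40.8
```

>>> step_arm:
  deltas:
    - [0, 0, -1, 0, 0, 0, -1]
    - [0, 0, 0, 0, 0, 0, -1]

```text
clock: 12.0
tcp_pos: [0.5875, -0.1229, 0.0605]
orientation: [0.0, 0.096, 0.995, -0.001]
wrist_force: [0.8, -1.6, 4.6]
finger_gap: 0.0088
grip_force: 41.1
```

>>> step_arm:
  deltas:
    - [0, -0.3, 0, 0, 0, 0, -1]
    - [0, 0, -1, 0, 0, 0, -1]
    - [0, 0, 0, 0, 0, 0, -1]

```text
clock: 12.3
tcp_pos: [0.5876, -0.1229, 0.0597]
orientation: [0.0, 0.096, 0.995, -0.0]
wrist_force: [-0.8, -1.4, 6.3]
finger_gap: 0.0092
grip_force: 41.6
```

Run:
```python
from h import *
from workcell import *
d=look("wrist","w5")
s=get_state();print(s['tcp_pos'],s['orientation'],s['wrist_force'],s['ft_torque'])
cv2.imwrite("pics/v5.png",np.hstack([cv2.resize(d["image"][180:400,220:360],(382,600),interpolation=2)])[:,:,::-1])
```

```text
[ 0.58756793 -0.12289357  0.05972459] [ 4.85831093e-04  9.60511367e-02  9.95376238e-01 -2.97514834e-04] [-0.11801574 -0.65481946  6.64687794] [-0.37319409  0.08406215 -0.00249702]
```

View pics/v5.png

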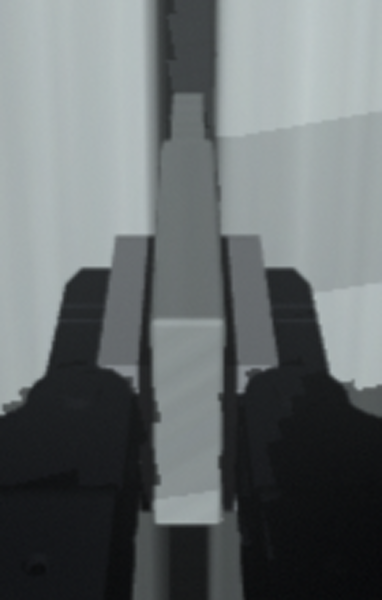

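The crop shows the leaf in the gap with its step about as wide as the gap. I'll check whether the leaf has slid in the grip.

Run:
```python
from gap import *
for n in("w4","w5"):
    d=pickle.load(open(n+".pkl","rb"));g=cv2.cvtColor(d["image"],cv2.COLOR_RGB2GRAY).astype(float)
    c=g[285:385,284:293].mean(1);dif=np.diff(c);i=np.argmax(dif[:30])
    print(n,"front",285+i,dif[max(i-2,0):i+3].round(),"back",[285+j for j in np.argsort(dif)[:3]],dif[np.argsort(dif)[:3]].round())
    for r in(310,340,360):
        p=g[r,265:315];print(r,p.astype(int).tolist())
```

```text
w4 front 296 [ 1. 16. 29. 11. -8.] back [np.int64(371), np.int64(372), np.int64(338)] [-91. -53. -14.]
310 [131, 131, 130, 131, 130, 113, 51, 38, 38, 43, 84, 152, 171, 176, 176, 177, 177, 178, 177, 177, 176, 176, 176, 175, 174, 173, 173, 171, 170, 169, 152, 90, 79, 79, 79, 78, 66, 36, 27, 28, 29, 40, 63, 66, 66, 65, 67, 64, 65, 66]
340 [34, 32, 27, 27, 27, 26, 28, 30, 40, 41, 47, 63, 76, 82, 111, 166, 172, 171, 170, 172, 172, 170, 172, 172, 169, 155, 99, 79, 78, 77, 77, 77, 76, 77, 76, 70, 51, 30, 26, 26, 26, 24, 24, 23, 24, 25, 24, 24, 23, 25]
360 [21, 25, 24, 23, 25, 27, 29, 30, 37, 40, 48, 76, 106, 138, 194, 192, 177, 176, 175, 176, 175, 174, 174, 173, 173, 173, 171, 167, 165, 164, 148, 91, 89, 99, 98, 79, 46, 25, 23, 24, 23, 23, 21, 22, 23, 22, 22, 20, 22, 21]
w5 front 296 [ 1. 12. 25. 10. -6.] back [np.int64(371), np.int64(372), np.int64(299)] [-79. -45.  -7.]
310 [104, 103, 104, 104, 104, 90, 42, 32, 32, 36, 67, 123, 139, 143, 142, 143, 144, 144, 144, 144, 143, 143, 142, 142, 141, 140, 140, 139, 137, 137, 138, 138, 139, 140, 138, 130, 105, 45, 32, 32, 35, 59, 101, 104, 103, 103, 104, 104, 104, 104]
340 [30, 26, 24, 22, 24, 23, 23, 25, 25, 34, 53, 98, 130, 140, 140, 139, 138, 138, 138, 139, 139, 139, 138, 138, 137, 138, 138, 137, 138, 137, 137, 138, 138, 138, 135, 118, 78, 39, 33, 33, 31, 29, 26, 25, 23, 24, 28, 29, 30, 29]
360 [20, 20, 20, 20, 20, 22, 25, 24, 29, 31, 44, 85, 128, 142, 142, 141, 141, 141, 141, 142, 142, 141, 141, 139, 143, 142, 141, 142, 143, 146, 155, 157, 158, 159, 152, 123, 66, 33, 29, 31, 30, 26, 21, 23, 24, 23, 22, 20, 21, 21]
```

>>> step_arm:
  deltas:
    - [0, 0, 0, 0, 0, 0, -0.4]
    - [0, 0, 0, 0, 0, 0, -0.4]
    - [0, 0, 0, 0, 0, 0, -0.4]
    - [0, 0, 0, 0, 0, 0, -0.4]

```text
clock: 12.75
tcp_pos: [0.5868, -0.1222, 0.0585]
orientation: [-0.001, 0.096, 0.995, 0.0]
wrist_force: [-0.5, 0.7, 0.2]
finger_gap: 0.0252
grip_force: 0.0
```

Run:
```python
from h import *
from workcell import *
d=look("wrist","w6")
s=get_state();print(s['tcp_pos'],s['orientation'],s['wrist_force'],s['finger_gap'])
cv2.imwrite("pics/v6.png",np.hstack([cv2.resize(d["image"][180:400,220:360],(382,600),interpolation=2)])[:,:,::-1])
```

```text
[ 0.58688082 -0.12223829  0.0585885 ] [-4.78071573e-04  9.58873001e-02  9.95392050e-01  2.51465928e-04] [0.08628122 0.78260648 0.32179298] 0.025627479572825004
```

View pics/v6.png

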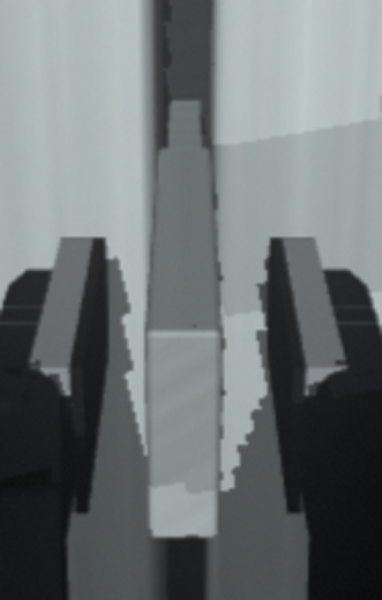

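The crop shows the released leaf still standing upright. Next I'll measure its height.

```bash
cat > ht.py <<'E'
from gap import *
from scipy.optimize import brentq
def topz(d,cols=(284,290)):
    g=cv2.cvtColor(d["image"],cv2.COLOR_RGB2GRAY).astype(float)
    c=g[285:395,cols[0]:cols[1]].mean(1);k=np.diff(c)
    def sub(i):
        w=np.abs(k[i-2:i+3]);return 285.5+i-2+(w*np.arange(5)).sum()/w.sum()
    f=sub(np.argmax(k[2:35])+2);b=sub(np.argmin(k[60:])+60);u=sum(cols)/2-.5
    L=lambda z:np.linalg.norm(np.subtract(*ray(d,[[u,f],[u,b]],z)))-.032
    z=brentq(L,.03,.2);return f,b,z,ray(d,[u,(f+b)/2],z)[0].round(4)
E
python3 - <<'E'
from ht import *
for n,t in(("w4",.1422),("w5",.0597),("w6",.0586)):
    d=pickle.load(open(n+".pkl","rb"));f,b,z,P=topz(d);print(n,round(f,2),round(b,2),"top z",round(z,4),"centre",round(z-.042,4),"rel tcp",round(z-t,4),P)
    g=cv2.cvtColor(d["image"],cv2.COLOR_RGB2GRAY)
    if n!="w4":print(g[302,265:315].tolist())
E
```

```text
w4 296.62 371.87 top z 0.1739 centre 0.1319 rel tcp 0.0317 [ 0.5884 -0.1236  0.1739]
w5 296.63 371.85 top z 0.0917 centre 0.0497 rel tcp 0.032 [ 0.5889 -0.1242  0.0917]
[106, 105, 105, 105, 105, 98, 74, 39, 37, 58, 105, 130, 141, 144, 144, 143, 142, 141, 141, 141, 142, 142, 142, 142, 142, 142, 144, 143, 144, 144, 144, 143, 143, 142, 141, 135, 116, 84, 42, 35, 45, 76, 102, 104, 104, 105, 104, 105, 105, 105]
w6 300.95 376.38 top z 0.0915 centre 0.0495 rel tcp 0.0329 [ 0.5891 -0.1238  0.0915]
[124, 175, 180, 178, 178, 179, 179, 164, 116, 137, 154, 162, 165, 163, 165, 166, 165, 164, 164, 163, 162, 161, 162, 161, 163, 161, 161, 162, 162, 163, 164, 164, 164, 161, 144, 115, 113, 167, 174, 174, 175, 176, 176, 175, 176, 176, 176, 175, 160, 100]
```

>>> step_arm:
  deltas:
    - [0, 0, 0, 0, 0, 0, 0.2]
    - [0, 0, 0, 0, 0, 0, 0.2]
    - [0, 0, 20, 0, 0, 0, 0.2]
    - [0, 0, 30, 0, 0, 0, 1]
    - [-20, 0, 30, 0, 0, 0, 1]

```text
clock: 13.3
tcp_pos: [0.5686, -0.1227, 0.1395]
orientation: [0.0, 0.096, 0.995, 0.0]
wrist_force: [-0.1, 0.2, 1.0]
finger_gap: 0.0783
grip_force: 0.0
```

>>> step_arm:
  deltas:
    - [-30, 0, 10, 0, 0, 0, 1]
    - [0, 0, 0, 0, 0, 0, 1]
    - [0, 0, 0, 0, 0, 0, 1]
    - [0, 0, 0, 0, 0, 0, 1]

```text
clock: 13.7
tcp_pos: [0.5377, -0.1226, 0.1486]
orientation: [0.0, 0.096, 0.995, 0.0]
wrist_force: [0.3, -0.2, -0.6]
finger_gap: 0.0852
grip_force: 0.0
```

Run:
```python
from h import *
from workcell import *
d=look("wrist","w7");s=look("scene","s7");t=look("top","t7")
print(get_state()['tcp_pos'])
uv=proj(d,[[.589,-.1238,.0935]])[0];us=proj(s,[[.589,-.1238,.0935]])[0];print(uv,us)
x,y=uv.astype(int);X,Y=us.astype(int)
a=cv2.resize(d["image"][max(y-60,0):y+60,x-60:x+60],(390,390),interpolation=2);b=cv2.resize(s["image"][max(0,Y-40):Y+60,max(0,X-50):X+50],(390,390),interpolation=2)
cv2.imwrite("pics/v7.png",np.hstack([a,b])[:,:,::-1])
```

```text
[ 0.53753704 -0.12241829  0.14818135]
[302.75274804 310.10912583] [113.60946308 245.64086789]
```

View pics/v7.png

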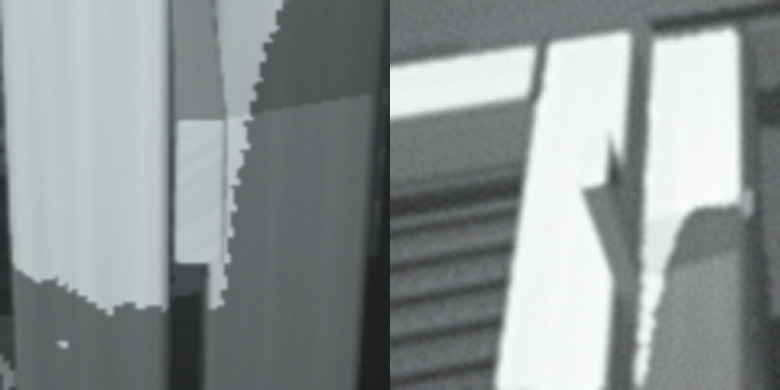

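The wrist view (left) shows the leaf top still standing in the gap at about (303,309). The scene view is too coarse for height.

Run:
```python
from gap import *
from scipy.optimize import least_squares
def edge(d,c0,c1,r0,r1,sgn):
    g=cv2.cvtColor(d["image"],cv2.COLOR_RGB2GRAY).astype(float);k=sgn*np.diff(g[r0:r1,c0:c1].mean(1));i=np.argmax(k)
    w=np.clip(k[max(i-2,0):i+3],0,None);return r0+.5+max(i-2,0)+(w*np.arange(len(w))).sum()/w.sum()
d6=pickle.load(open("w6.pkl","rb"));d7=pickle.load(open("w7.pkl","rb"))
g=cv2.cvtColor(d7["image"],cv2.COLOR_RGB2GRAY)
print(g[270:350:3,303].tolist());print(g[296,285:325].tolist());print(g[320,285:325].tolist());print(g[200,275:325].tolist())
f6=edge(d6,282,291,290,310,1);b6=edge(d6,282,291,365,385,-1);f7=edge(d7,299,307,278,296,1);b7=edge(d7,299,304,322,340,-1)
print(f6,b6,f7,b7)
F=tri(d6,[287,f6],d7,[303,f7]);B=tri(d6,[287,b6],d7,[302.5,b7]);print(F.round(4),B.round(4))
for d in(pickle.load(open("s7.pkl","rb")),):
  T=d["world_from_camera"];K=d["K"]
  v,u=np.mgrid[190:270,90:150];z=d["z_map"][190:270,90:150]
  P=np.stack([(u-K[0,2])/K[0,0]*z,(v-K[1,2])/K[1,1]*z,z],-1)@T[:3,:3].T+T[:3,3]
  m=(abs(P[...,0]-.589)<.03)&(abs(P[...,1]+.1238)<.03)&(P[...,2]>.044)
  print("scene pts above tube",m.sum(),P[m][:,2].max() if m.any() else None, P[m].mean(0) if m.any() else None)
  v,u=np.mgrid[140:215,280:360];z=d["z_map"][140:215,280:360]
  P=np.stack([(u-K[0,2])/K[0,0]*z,(v-K[1,2])/K[1,1]*z,z],-1)@T[:3,:3].T+T[:3,3]
  m=(abs(P[...,0]-.55)<.06)&(abs(P[...,1]-.277)<.03)&(P[...,2]>.06);print("rack leaves",m.sum(),np.percentile(P[m][:,2],[50,95,100]))
z=d7["z_map"];T=d7["world_from_camera"];K=d7["K"]
for (u,v) in((303,305),(303,320),(260,300),(303,270)):
    p=np.array([(u-K[0,2])/K[0,0],(v-K[1,2])/K[1,1],1])*z[v,u];print((T[:3,:3]@p+T[:3,3]).round(4))
```

```text
[129, 130, 130, 130, 130, 130, 194, 192, 191, 188, 194, 187, 188, 189, 188, 186, 191, 191, 189, 191, 180, 71, 72, 67, 51, 51, 50]
[201, 201, 199, 198, 197, 194, 179, 160, 132, 84, 104, 168, 190, 194, 194, 193, 191, 190, 188, 187, 188, 189, 189, 191, 187, 171, 153, 188, 193, 192, 180, 137, 125, 119, 107, 104, 104, 104, 106, 106]
[199, 198, 197, 196, 195, 192, 176, 155, 126, 85, 115, 175, 188, 190, 191, 192, 192, 191, 191, 191, 192, 190, 189, 189, 183, 161, 164, 184, 165, 111, 102, 102, 103, 103, 103, 102, 102, 102, 104, 104]
[199, 198, 198, 197, 197, 199, 199, 201, 202, 204, 205, 204, 204, 202, 203, 200, 189, 168, 144, 105, 66, 65, 80, 82, 82, 83, 82, 82, 82, 83, 82, 77, 89, 130, 172, 190, 196, 201, 202, 203, 203, 202, 201, 199, 200, 200, 201, 201, 199, 199]
300.7457264957265 376.39007383100903 286.5 330.6546218487395
[ 0.5746 -0.1208  0.0904] [ 0.6052 -0.1268  0.0918]
scene pts above tube 331 0.09493184836740592 [ 0.59462345 -0.12106135  0.07805256]
rack leaves 573 [0.08269649 0.09573244 0.09735214]
[ 0.5862 -0.1231  0.0923]
[ 0.5965 -0.125   0.0929]
[ 0.6103 -0.1596  0.039 ]
[ 0.5738 -0.12    0.0707]
```

>>> step_arm:
  deltas:
    - [25, 0, 0, 0, 0, 0, 1]
    - [25, -0.3, 0, 0, 0, 0, 1]
    - [0, 0, -20, 0, 0, 0, 1]
    - [0, 0, -20, 0, 0, 0, 0.3]
    - [0, 0, 0, 0, 0, 0, 0.3]
  newtons: 30

```text
clock: 14.35
tcp_pos: [0.5854, -0.1219, 0.1053]
orientation: [-0.003, 0.096, 0.995, 0.001]
wrist_force: [0.0, -0.6, -0.3]
finger_gap: 0.0589
grip_force: 0.0
```

>>> step_arm:
  deltas:
    - [0, 0, -20, 0, 0, 0, 0.3]
    - [0, 0, -20, 0, 0, 0, 0.3]
    - [0, 0, -6, 0, 0, 0, 0.3]
    - [0, 0, 0, 0, 0, 0, 0.3]
    - [0, 0, 0, 0, 0, 0, 0.3]

```text
clock: 14.85
tcp_pos: [0.5879, -0.123, 0.064]
orientation: [0.001, 0.096, 0.995, -0.0]
wrist_force: [-0.0, -0.6, 0.3]
finger_gap: 0.0554
grip_force: 0.0
```

>>> step_arm:
  deltas:
    - [0, 0, -3, 0, 0, 0, 0.3]
    - [0, 0, 0, 0, 0, 0, 0.3]
    - [0, 0, 0, 0, 0, 0, 0.3]
    - [0, 0, 0, 0, 0, 0, -1]
    - [0, 0, 0, 0, 0, 0, -1]

```text
clock: 15.35
tcp_pos: [0.5874, -0.1228, 0.0602]
orientation: [0.0, 0.096, 0.995, 0.0]
wrist_force: [-0.1, -0.4, -0.3]
finger_gap: 0.0271
grip_force: 0.0
```

>>> step_arm:
  deltas:
    - [0, 0, 0, 0, 0, 0, -1]
    - [0, 0, 0, 0, 0, 0, -1]
    - [0, 0, 0, 0, 0, 0, -1]
    - [0, 0, 0, 0, 0, 0, -1]
    - [0, 0, 0, 0, 0, 0, -1]

```text
clock: 15.85
tcp_pos: [0.5873, -0.1229, 0.06]
orientation: [0.0, 0.096, 0.995, 0.0]
wrist_force: [0.1, -0.1, -0.1]
finger_gap: 0.009
grip_force: 34.3
```

>>> step_arm:
  deltas:
    - [0, 0, 1, 0, 0, 0, -1]
    - [0, 0, 0, 0, 0, 0, -1]

```text
clock: 16.05
tcp_pos: [0.5872, -0.1228, 0.0601]
orientation: [-0.0, 0.096, 0.995, 0.0]
wrist_force: [3.6, -1.8, -9.3]
finger_gap: 0.0094
grip_force: 33.0
```

>>> step_arm:
  deltas:
    - [0, 0, 1, 0, 0, 0, -1]
    - [0, 0, 1, 0, 0, 0, -1]
    - [0, 0, 0, 0, 0, 0, -1]

```text
clock: 16.35
tcp_pos: [0.5866, -0.1227, 0.0631]
orientation: [-0.001, 0.096, 0.995, 0.0]
wrist_force: [0.8, -0.0, -4.5]
finger_gap: 0.0089
grip_force: 33.6
```

>>> step_arm:
  deltas:
    - [0, 0, 1, 0, 0, 0, -1]
    - [0, 0, 1, 0, 0, 0, -1]
    - [0, 0, 0, 0, 0, 0, -1]

```text
clock: 16.65
tcp_pos: [0.5878, -0.1228, 0.066]
orientation: [0.001, 0.096, 0.995, -0.0]
wrist_force: [-0.7, 0.3, -2.0]
finger_gap: 0.009
grip_force: 34.0
```

>>> step_arm:
  deltas:
    - [0, 0, -1, 0, 0, 0, -1]
    - [0, 0, -0.5, 0, 0, 0, -1]
    - [0, 0, 0, 0, 0, 0, -1]
    - [0, 0, 0, 0, 0, 0, -1]

```text
clock: 17.05
tcp_pos: [0.5872, -0.1228, 0.0635]
orientation: [-0.0, 0.096, 0.995, 0.0]
wrist_force: [0.2, 0.4, -1.1]
finger_gap: 0.0089
grip_force: 34.1
```

>>> step_arm:
  deltas:
    - [0, 0, 0, 0, 0, 0, -0.4]
    - [0, 0, 0, 0, 0, 0, -0.4]
    - [0, 0, 0, 0, 0, 0, -0.4]
    - [0, 0, 0, 0, 0, 0, -0.4]
    - [0, 0, 0, 0, 0, 0, -0.4]

```text
clock: 17.55
tcp_pos: [0.5873, -0.1228, 0.0636]
orientation: [0.0, 0.096, 0.995, 0.0]
wrist_force: [0.3, -0.4, -0.1]
finger_gap: 0.0255
grip_force: 0.0
```

```bash
cat > dz.py <<'E'
from ht import *
from workcell import get_state
import sys
d=look("wrist",sys.argv[1]);print(get_state()['tcp_pos'].round(4))
try: print("edge",topz(d))
except Exception as e: print(e)
z=d["z_map"];T=d["world_from_camera"];K=d["K"];v,u=np.mgrid[:420,:560]
P=np.stack([(u-K[0,2])/K[0,0]*z,(v-K[1,2])/K[1,1]*z,z],-1)@T[:3,:3].T+T[:3,3]
x0=(P[...,0]-.5885);y0=P[...,1]+.1235+.194*x0
m=(z>0)&(abs(x0)<.012)&(abs(y0)<.004)&(P[...,2]>.06)&(P[...,2]<.15)&(u>270)&(u<312)
t=(z>0)&(abs(y0)>.012)&(abs(y0)<.035)&(abs(P[...,2]-.04)<.006)
print("leaf top",m.sum(),np.median(P[m][:,2]) if m.any() else None,"tube top",np.median(P[t][:,2]),t.sum())
E
python3 dz.py w8
```

```text
[ 0.5873 -0.1228  0.0636]
edge (np.float64(294.7164634146341), np.float64(369.05160142348757), 0.09362003662228001, array([ 0.5891, -0.1243,  0.0936]))
leaf top 1632 0.09546226040069242 tube top 0.039521566680031955 31133
```

Run:
```python
from gap import *
for n,zt in(("w6",.0935),("w8",.096),("w5",.0935)):
    d=pickle.load(open(n+".pkl","rb"));g=cv2.cvtColor(d["image"],cv2.COLOR_RGB2GRAY).astype(float)
    def side(lo,hi,sgn):
        Q=[]
        for r in range(304,366,3):
            k=sgn*np.diff(g[r,lo:hi]);i=np.argmax(k);w=np.clip(k[max(i-1,0):i+2],0,None)
            Q.append([lo+.5+max(i-1,0)+(w*np.arange(len(w))).sum()/w.sum(),r])
        P=ray(d,Q,zt);f=np.polyfit(P[:,0],P[:,1],1);res=np.polyval(f,P[:,0])-P[:,1]
        ok=abs(res)<2*np.std(res);f=np.polyfit(P[ok,0],P[ok,1],1)
        return f,np.std(res)*1e3
    L,R=side(270,279,1),side(296,304,-1)
    a,b=gapfit(d,range(20,200,8),262,318,120,z=.037)
    an=lambda f:np.degrees(np.arctan(f[0])).round(2)
    print(n,"leaf",an(L[0]),an(R[0]),round(L[1],2),round(R[1],2),"gap",an(a),an(b),
      "leaf mid y",np.polyval((L[0]+R[0])/2,.589).round(5),"w",np.polyval(R[0]-L[0],.589).round(4),"gap edges",np.polyval(a,.589).round(5),np.polyval(b,.589).round(5))
    print(g[100,270:310].astype(int).tolist())
```

```text
w6 leaf -12.11 -11.2 0.45 0.15 gap -10.92 -10.98 leaf mid y -0.12376 w 0.0087 gap edges -0.12937 -0.11839
[170, 155, 139, 126, 110, 86, 67, 61, 57, 49, 54, 67, 68, 68, 68, 68, 69, 68, 67, 69, 68, 69, 70, 69, 70, 68, 68, 72, 94, 118, 144, 162, 171, 180, 186, 188, 190, 190, 190, 190]
w8 leaf -12.14 -10.73 0.33 0.15 gap -10.92 -10.98 leaf mid y -0.12423 w 0.0086 gap edges -0.12929 -0.11844
[194, 184, 169, 153, 139, 124, 103, 79, 66, 62, 52, 51, 58, 70, 71, 71, 71, 72, 70, 71, 72, 71, 71, 71, 70, 71, 70, 70, 73, 97, 127, 152, 167, 176, 184, 190, 193, 193, 194, 195]
w5 leaf -10.63 -11.52 0.22 0.15 gap -10.9 -10.98 leaf mid y -0.12354 w 0.0088 gap edges -0.12937 -0.11837
[188, 173, 159, 143, 129, 117, 93, 71, 62, 56, 50, 49, 56, 69, 68, 68, 68, 69, 68, 68, 67, 69, 69, 68, 69, 68, 68, 67, 70, 89, 113, 138, 157, 168, 176, 184, 186, 188, 188, 188]
```

>>> step_arm:
  deltas:
    - [0, 0, 0, 0, 0, 0, -1]
    - [0, 0, 0, 0, 0, 0, -1]
    - [0, 0, 0, 0, 0, 0, -1]
    - [0, 0, 0, 0, 0, 0, -1]

```text
clock: 18.0
tcp_pos: [0.5873, -0.1228, 0.0635]
orientation: [0.0, 0.096, 0.995, 0.0]
wrist_force: [0.4, -0.8, -1.8]
finger_gap: 0.0093
grip_force: 34.3
```

>>> step_arm:
  deltas:
    - [0, 0, 1, 0, 0, 0, -1]
    - [0, 0, 1, 0, 0, 0, -1]
    - [0, 0, 1, 0, 0, 0, -1]
    - [0, 0, 0, 0, 0, 0, -1]
    - [0, 0, 0, 0, 0, 0, -1]

```text
clock: 18.5
tcp_pos: [0.5873, -0.1228, 0.0667]
orientation: [0.0, 0.096, 0.995, 0.0]
wrist_force: [-0.0, -0.4, -1.9]
finger_gap: 0.0092
grip_force: 34.1
```

>>> step_arm:
  deltas:
    - [0, 0, -0.5, 0, 0, 0, -1]
    - [0, 0, -0.5, 0, 0, 0, -1]
    - [0, 0, 0, 0, 0, 0, -1]
    - [0, 0, 0, 0, 0, 0, -1]

```text
clock: 18.9
tcp_pos: [0.5872, -0.1228, 0.0655]
orientation: [-0.0, 0.096, 0.995, 0.0]
wrist_force: [-0.1, -0.3, -2.0]
finger_gap: 0.0091
grip_force: 34.1
```

>>> step_arm:
  deltas:
    - [0, 0, 0, 0, 0, 0, -0.4]
    - [0, 0, 0, 0, 0, 0, -0.4]
    - [0, 0, 0, 0, 0, 0, -0.4]
    - [0, 0, 0, 0, 0, 0, -0.4]
    - [0, 0, 0, 0, 0, 0, -0.4]

```text
clock: 19.4
tcp_pos: [0.5874, -0.1228, 0.0657]
orientation: [0.0, 0.096, 0.995, 0.0]
wrist_force: [0.4, 0.1, 0.8]
finger_gap: 0.0259
grip_force: 0.0
```

```bash
python3 dz.py w9
```

```text
[ 0.5873 -0.1228  0.0656]
edge (np.float64(290.7674772036474), np.float64(364.3604091456077), 0.09349490799834642, array([ 0.5889, -0.1243,  0.0935]))
leaf top 1595 0.09515314878466988 tube top 0.03952561983851746 30824
```

>>> step_arm:
  deltas:
    - [0, 0, 0, 0, 0, 0, 0.3]
    - [0, 0, 0, 0, 0, 0, 0.3]
    - [0, 0, 20, 0, 0, 0, 0.3]
    - [0, 0, 30, 0, 0, 0, 1]
    - [-20, 0, 30, 0, 0, 0, 1]

```text
clock: 19.95
tcp_pos: [0.5685, -0.123, 0.1459]
orientation: [0.0, 0.096, 0.995, 0.0]
wrist_force: [0.0, -0.6, -0.7]
finger_gap: 0.0816
grip_force: 0.0
```

>>> step_arm:
  deltas:
    - [-30, 0, 20, 0, 0, 0, 1]
    - [0, 0, 20, 0, 0, 0, 1]
    - [0, 0, 0, 0, 0, 0, 1]
    - [0, 0, 0, 0, 0, 0, 1]
    - [0, 0, 0, 0, 0, 0, 1]

```text
clock: 20.45
tcp_pos: [0.5371, -0.1227, 0.1844]
orientation: [-0.001, 0.096, 0.995, 0.0]
wrist_force: [0.8, 0.7, -0.5]
finger_gap: 0.0849
grip_force: 0.0
```

```bash
sed 's/&(u>270)&(u<312)//' dz.py > dz2.py; python3 dz2.py w10
python3 - <<'E'
from h import *
d=look("scene","s10")
cv2.imwrite("pics/v10.png",cv2.resize(d["image"][130:330,40:360],(800,500),interpolation=2)[:,:,::-1])
E
```

```text
[ 0.5369 -0.1226  0.1842]
f(a) and f(b) must have different signs
leaf top 350 0.094930390882615 tube top 0.03949199277649379 18426
```

View pics/v10.png

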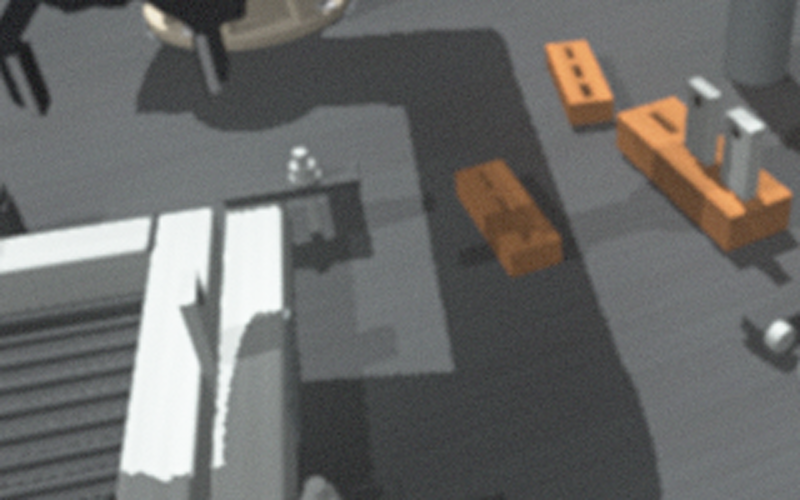

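The scene view shows B and C upright in their slots, and A standing in the gap near crop (200,320). I'll check that it isn't creeping down.

>>> step_arm:
  deltas:
    - [0, 0, 0, 0, 0, 0, 1]
    - [0, 0, 0, 0, 0, 0, 1]
    - [0, 0, 0, 0, 0, 0, 1]
    - [0, 0, 0, 0, 0, 0, 1]
    - [0, 0, 0, 0, 0, 0, 1]

```text
clock: 21.05
tcp_pos: [0.5373, -0.1228, 0.1855]
orientation: [0.0, 0.096, 0.995, 0.0]
wrist_force: [0.8, 0.3, 0.4]
finger_gap: 0.0851
grip_force: 0.0
```

>>> step_arm:
  deltas:
    - [0, 0, 0, 0, 0, 0, 1]
    - [0, 0, 0, 0, 0, 0, 1]
    - [0, 0, 0, 0, 0, 0, 1]
    - [0, 0, 0, 0, 0, 0, 1]
    - [0, 0, 0, 0, 0, 0, 1]

```text
clock: 21.55
tcp_pos: [0.5373, -0.1228, 0.1856]
orientation: [0.0, 0.096, 0.995, 0.0]
wrist_force: [0.0, -0.3, -0.6]
finger_gap: 0.0856
grip_force: 0.0
```

```bash
python3 dz2.py w11
python3 - <<'E'
from h import *
for n in("w7","w10","w11"):
    d=pickle.load(open(n+".pkl","rb"));z=d["z_map"];T=d["world_from_camera"];K=d["K"];v,u=np.mgrid[:420,:560]
    P=np.stack([(u-K[0,2])/K[0,0]*z,(v-K[1,2])/K[1,1]*z,z],-1)@T[:3,:3].T+T[:3,3]
    x0=P[...,0]-.589;y0=P[...,1]+.1238+.194*x0
    m=(z>0)&(abs(x0)<.012)&(abs(y0)<.003)&(P[...,2]>.085)&(P[...,2]<.11)
    print(n,m.sum(),np.mean(P[m][:,2]).round(5))
    g=cv2.cvtColor(d["image"],cv2.COLOR_RGB2GRAY)
    c=proj(d,[[.589-.0157,-.1238+.003,.0955]])[0].round().astype(int);print(c,g[c[1]-5:c[1]+6,c[0]].tolist())
E
```

```text
[ 0.5373 -0.1228  0.1856]
f(a) and f(b) must have different signs
leaf top 330 0.09493202695557496 tube top 0.03949361388714495 18326
w7 318 0.09309
[303 289] [131, 130, 137, 187, 194, 192, 192, 192, 194, 193, 191]
w10 255 0.09492
[301 263] [139, 139, 138, 141, 164, 200, 201, 201, 201, 203, 202]
w11 239 0.09495
[302 262] [138, 138, 137, 145, 186, 202, 202, 202, 203, 203, 201]
```

The leaf is stable: it released freely and came to rest on its step.

```bash
python3 -c "
from workcell import *
print(hand_in())"
```

```text
the job is handed in; nothing more can be done
None
```

I handed the job in with the thinnest leaf (A) released in the gap as the spacer, standing on its step with its centre about 53.5 mm above the bench and the other two leaves untouched in their slots; on the first try I pressed it in about 2 mm too deep (about 8 N), then lifted it and let it settle freely. The gap measured roughly 9.2 mm, close to A's 9.5 mm step, and the hand-in did not show the verdict.

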